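# Release the ratchet of a plate press and push its arm down

### The job

Press the red thumb tab of the plate press all the way down, so that its pawl comes free of the teeth and stays free, then push the raised press arm by its black crossbar all the way down onto the well plate, so that it stays fully down with the pawl still free. Only push with the fingertips or the outside of the fingers: do not pinch or lift anything, do not force the arm while the pawl still holds it, and leave the well plate, the beaker, the bottle and the pen where they are.

Things in the scene. Friction and masses are not known exactly. Their poses are not given: they have to be found in the camera images.
- plate_press: Fixed hand press: white slab 300 x 152 x 12 mm with a nest for a well plate, blue cheeks, raised arm, pawl. Origin on the bench under the well plate's centre, z up. The slab spans x -120 to +180, y -76 to +76 mm. The arm points to -x, the thumb tab is at +x. Pawl pivot at x 135, z 116 mm; arm and pawl turn about y. The cheeks beside the pawl end at x 150 mm and reach z 126 mm.
- press_hinge (a point): Point on the arm's hinge axis, mid-width: x +85, z 54 mm in the press frame. Its axes are those of the press; the hinge axis is y.
- press_bar (a point): Centre of the black crossbar at the free end of the press arm: a round bar 22 mm thick and 76 mm long, along the press's y axis, 230 mm from the hinge axis. At arm angle q it stands 230 cos q mm to the press's -x side of press_hinge and 230 sin q mm above it. Push it from above.
- press_arm (a joint): Angle of the press arm: 0 = fully down (level, on its stop, rubber pad just over the well plate), grows as it is raised; starts at about 0.8 rad. The engaged pawl holds it above about 0.73. Its hinge is stiff: it stays where it is left and, once the pawl is free, takes about 3 to 6 N of push on the crossbar. Push with less than 60 N.
- pawl_tab (a point): Middle of the top of the red thumb tab of the pawl, 30 x 30 mm, 44 mm behind (press +x) the pawl pivot and 16 mm above it while engaged, 132 mm above the bench. When the pawl is free it is 23 mm lower.
- pawl (a joint): Angle of the pawl: 0 = nose in the teeth (start), 0.5 rad = fully free. Pressing the tab down makes it grow. Its pivot is stiff: it takes about 2 N at the tab and stays where it is left. The nose clears the teeth at about 0.2 rad; press it to its stop.
- plate_mid (a point): Centre of the clear well plate, 85 x 127 x 20 mm, lying loose in the nest of the press (its underside 12 mm above the bench).
- tip_beaker: Bystander: beaker with pipette tips, 72 mm across, 88 mm high, beside the press; origin under its centre.
- bottle_pbs: Bystander: clear bottle with blue cap, 63 mm across, 126 mm high, beside the press; origin under its centre.
- pen_2: Bystander: blue and white marker pen, 135 mm long and 16 mm thick, lying beside the press; origin under its centre.
Things that resemble listed ones, but are neither listed nor needed, are in the scene too. There is more than one size of the part that bears plate_mid; the job needs the smaller.

How it is judged:
By the outcome, as a careful person would: the job done as asked, in the order asked, and still so for the second after the job is handed in, with the robot touching nothing.
It also fails if it takes over 43 s, if anything falls off the work surface, if the arm or the gripper's body presses on something with over 40 N, if the wrist force passes 120 N, or if a joint passes its speed limit or range.

### The arm

A 7-joint arm with a two-finger parallel gripper is mounted at the origin on a cart in front of the work surface, level with it; the furniture and walls round the work are solid. World frame = base frame: x ahead of the robot, y to its left, z up, the work surface at z = 0. Lengths are in m, angles in rad, forces in N, time in s.
With the tool pointing down it reaches from about 0.35 to 0.9 m from the base axis. Payload 8.1 kg.
Tool frame: the origin (TCP) lies midway between the tips of the shut fingers; the grasp point (between the pads) lies 19 mm behind it (arm.hold_point_z is the z of the grasp point in the tool frame, in m); z points along the fingers, y is the line along which they close (so a half turn about z gives the same grasp; the last joint's range is limited). The gripper opens to 92 mm and grips with 3 to 60 N. Pads are 19 mm wide; open, the fingers measure 130 mm over their backs; the gripper's body (75 mm by 190 mm) begins 47 mm behind the grasp point.
Start: joints at [-1.398, 0.434, 0.025, 1.573, -0.012, 1.134, -0.075], TCP at [0.17, 0.601, 0.227] pointing down, gripper open.
Joint ranges: [-2.62, 2.62], [-0.44, 2.09], [-1.27, 1.32], [0.08, 2.57], [-1.32, 4.46], [0.12, 2], [-2.74, 2.74]. Speed limits (rad/s): [2.22, 2.22, 3.01, 3.01, 3.14, 3.14, 3.14].

### API

Orientations are given as a rotation vector (axis times angle).
In Python, from cell import arm, get_image, camera_params, job gives the robot as it stands.
- The arm moves only by the tool send_rows, never from a script. Its argument "deltas" is a list of rows, each a list of 3 entries, a list of its own where there are three numbers: the shift along the world's x, y, z in m, then the turn, a rotation vector about the world's x, y, z in rad, then the finger opening in m, from 0 to 0.0918. In form: [[[tx, ty, tz], [ax, ay, az], gripper], ...]. A call has exactly 10 rows; each row shifts and turns the commanded pose from where the row before left it; what a row does not reach is not made up. A row lasts 1/10 s, in which the tool goes at most 50 mm and 8.59 degrees, less where a joint would pass 70% of its speed; a pose out of reach is approached as far as the arm can. A call with a gripper value outside its range is refused whole. The fingers move at their own pace and stop on an object; "force" is the grip in N (left out, the last holds). Time passes only in rows, so rows that do not move let the fingers close, or fill a call up. It gives the time, the measured TCP pose, the force and the opening at its end, in the units of the state.
- arm.observe(): the state, without advancing time (a new reading comes with each control period).
- get_image(name): name is "scene" or "top" or "wrist"; returns the picture (400x640x3 uint8, red, green, blue); there is no depth.
- camera_params(name): a dict with "fov_y" (degrees; the focal length in pixels is half the picture's height over the tangent of half this angle, whatever the lens; pixels are square), "cx", "cy" (the principal point, pixels), "distortion" ([k1, k2, p1, p2, k3] as OpenCV has them; the pictures are not rectified), "rvec" (rotation vector, rad) and "tvec" (3), from world to camera coordinates, as OpenCV has them. Camera axes: x right, y down, z forward; pixel columns grow to the right and rows downward; lengths in m; the calibration is good to about 2 mm. A picture is of the moment at which its call begins: read the wrist's pose just before it. camera_params takes no time and is no camera call; for the wrist camera it gives the pose at the moment of the call.
- job.sign_off(): hands the job in, once; it reports no verdict.
The state is a dict: "clock": time; "joints": joint angles; "dq": joint speeds; "joint_efforts": joint torques, N m; "position": TCP position; "ee_rot": TCP orientation; "force": force on the tool from outside, world axes, zero at the start; "ft_torque": the same for the moment, N m; "width": opening from 0.0 (shut) to 1.0 (fully open).
Only numpy, scipy, OpenCV 4.12 (cv2) and the standard library are available. Lean on these libraries where they do the work, as an engineer would, in place of code of your own. Each camera call takes 0.05 s, during which the arm holds its last target. There are 200 camera calls.

## Working session

There is one attempt and no reset: what is moved stays moved. The work goes in short steps, Python scripts to look and compute and a tool call to move; the robot and the scene stay as the last step left them, time stands still between calls to the robot, and variables do not carry over. Pictures are saved under pics/ and viewed, on a budget of 10 in all, crops included, one or two more only if the job needs it, and the job is handed in when it is done.

Besides the shell and the picture viewer there is one more tool, called after ">>>" as a command line: name --argument value ..., lists and objects as JSON in quotes. send_rows: Moves the arm, as the interface text tells. Its arguments: {"type":"object","properties":{"deltas":{"type":"array","items":{"type":"array"}},"force":{"type":"number"}},"required":["deltas"]}

```bash
ls; mkdir -p pics
python3 - <<'E'
from cell import arm,get_image,camera_params
import cv2
print(arm.observe())
for n in ("scene","top"):
    cv2.imwrite(f"pics/{n}0.png",cv2.cvtColor(get_image(n),cv2.COLOR_RGB2BGR)); print(camera_params(n))
E
```

```text
pics
{'clock': 0.0, 'joints': array([-1.39758372,  0.43525327,  0.02499001,  1.57411245, -0.01160414,
        1.13397926, -0.07512547]), 'dq': array([-0.00196886, -0.00241798,  0.00118983, -0.00097307, -0.00083383,
        0.00073455,  0.00010324]), 'joint_efforts': array([-9.93828835e-04, -6.67842221e+01,  9.84621719e-01, -3.14453638e+01,
       -6.04641368e-02,  4.30758926e-02,  1.74804127e-04]), 'position': array([0.17012915, 0.60086375, 0.22592041]), 'ee_rot': array([-4.32038751e-01, -3.11167000e+00,  2.52199092e-03]), 'force': array([ 0.00709705,  0.4468503 , -0.63953116]), 'ft_torque': array([ 0.02440933, -0.05000433,  0.03776701]), 'width': 1.0000360258249903}
{'fov_y': 52.1095777939381, 'cx': 327.90446083864043, 'cy': 198.81805049718486, 'distortion': array([0.02968817, 0.        , 0.        , 0.        , 0.        ]), 'rvec': array([ 2.22776352, -1.1290036 ,  0.382195  ]), 'tvec': array([-0.20979129,  0.47078096,  0.63230467])}
{'fov_y': 52.73735291394432, 'cx': 329.13269904107307, 'cy': 191.97184939081376, 'distortion': array([0.02764218, 0.        , 0.        , 0.        , 0.        ]), 'rvec': array([ 2.13584643, -2.13910746,  0.14648526]), 'tvec': array([0.15649739, 0.59058079, 0.86291917])}
```

View pics/scene0.png

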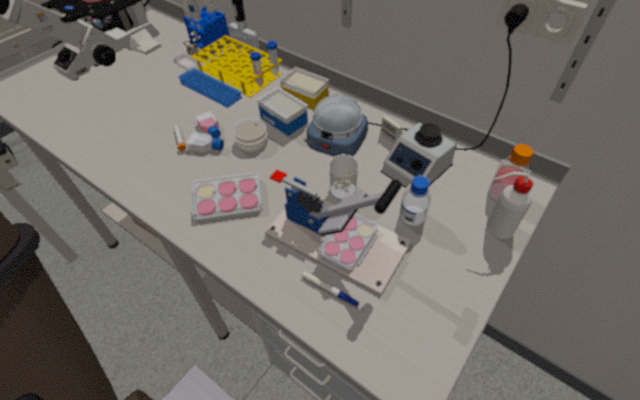

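View pics/top0.png

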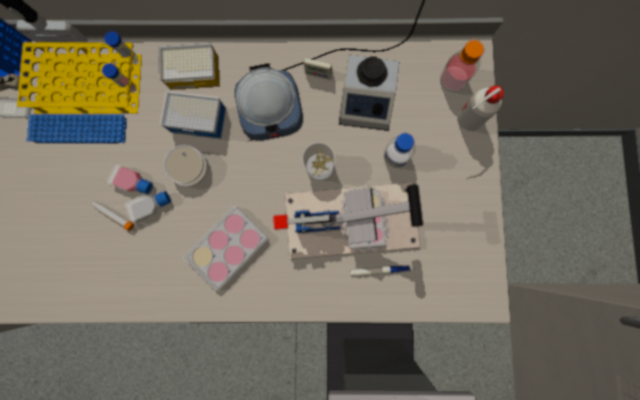

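The scene picture shows the press with its red tab at (278,176) and black bar at (388,195). In the top picture the tab is at (281,222), the bar at (415,206), and the slab runs from about (287,192) to (420,250). I'll enlarge the press.

```bash
cat > h.py <<'E'
import numpy as np, cv2
from cell import arm,get_image,camera_params
def K(p):
    f=200/np.tan(np.radians(p["fov_y"]/2)); return np.array([[f,0,p["cx"]],[0,f,p["cy"]],[0,0,1]])
def at(n,uv,z,p=None):
    p=p or camera_params(n)
    u=cv2.undistortPoints(np.array([[uv]],float),K(p),p["distortion"])[0,0]
    R=cv2.Rodrigues(p["rvec"])[0]; c=-R.T@p["tvec"]; d=R.T@np.r_[u,1]
    return c+d*(z-c[2])/d[2]
def proj(n,P,p=None):
    p=p or camera_params(n)
    return cv2.projectPoints(np.array(P,float).reshape(-1,3),p["rvec"],p["tvec"],K(p),p["distortion"])[0][:,0]
def crop(src,dst,x0,y0,x1,y1,s):
    cv2.imwrite(dst,cv2.resize(cv2.imread(src)[y0:y1,x0:x1],None,fx=s,fy=s,interpolation=cv2.INTER_CUBIC))
E
python3 - <<'E'
from h import *
crop("pics/top0.png","pics/top0c.png",270,130,430,290,5)
crop("pics/top0.png","pics/top0c.png",265,170,430,285,4.8)
print(at("top",(281,222),.132),at("top",(415,206),.219))
print(at("top",(320,165),.088),at("top",(400,150),.126),at("top",(380,271),.01))
E
```

```text
[0.51682894 0.25142614 0.132     ] [ 0.53867883 -0.00116527  0.219     ]
[0.64353324 0.17479674 0.088     ] [0.66633075 0.00746406 0.126     ] [0.41477979 0.04089167 0.01      ]
```

View pics/top0c.png

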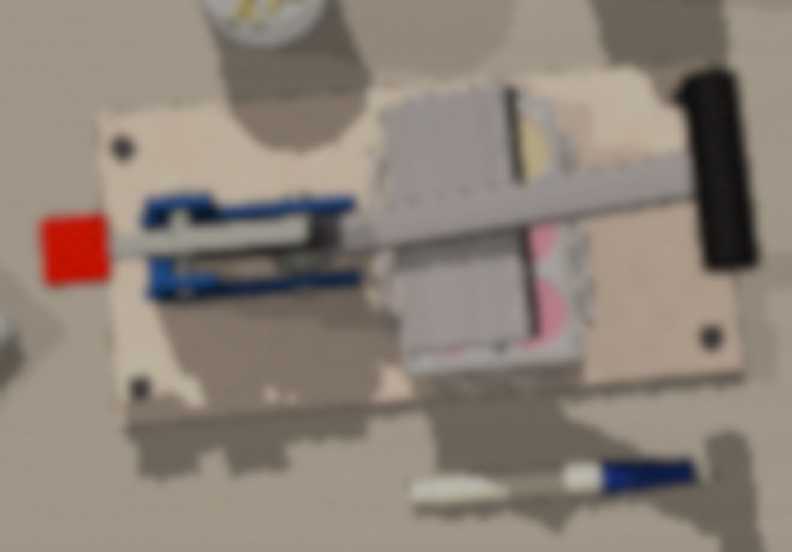

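The crop puts the tab centre at (75,249), the bar centre at (720,170), and the slab corners at (98,112), (125,422) and (742,378). The plate nest and pen are clear of the bar's path.

Run:
```python
from h import *
f=lambda x,y,z: at("top",(265+x/4.8,170+y/4.8),z)
t=f(75,249,.132);b=f(720,170,.219);c=[f(98,112,.012),f(125,422,.012),f(742,378,.012)]
print(t,b,*c)
print("slab",np.linalg.norm(c[0]-c[1]),np.linalg.norm(c[2]-c[1]))
d=(t-b)[:2];print("len",np.linalg.norm(d),"expect",179+230*np.cos(.8)-85)
e=(c[1]-c[2])[:2]
for v in(d,e):print(np.degrees(np.arctan2(v[1],v[0])))
v=d/np.linalg.norm(d);print("v",v,"origin",t[:2]-.179*v)
# scene cross check
print(proj("scene",[t,b]))
q=arm.observe();print(cv2.Rodrigues(q["ee_rot"])[0].round(3))
p=camera_params("wrist");print(p)
```

```text
[0.51708214 0.25218642 0.132     ] [ 0.53973482 -0.00119968  0.219     ] [0.59290089 0.25818127 0.012     ] [0.44406384 0.24294425 0.012     ] [ 0.46467957 -0.04973096  0.012     ]
slab 0.14961495233577243 0.29340038615339353
len 0.2543966620571077 expect 254.24254314984807
95.1086534853389
94.0291978570741
v [-0.08904473  0.99602763] origin [0.53302115 0.07389748]
[[278.76917013 174.75882901]
 [389.01356706 195.34091892]]
[[-0.962  0.272 -0.   ]
 [ 0.272  0.962 -0.001]
 [-0.    -0.001 -1.   ]]
{'fov_y': 61.35290948633447, 'cx': 321.90059348991974, 'cy': 195.16074864264644, 'distortion': array([-0.05244225,  0.        ,  0.        ,  0.        ,  0.        ]), 'rvec': array([-2.31589694, -1.75222508, -0.24512944]), 'tvec': array([-0.62406094, -0.03569306,  0.39242842])}
```

Everything agrees: the tab-to-bar distance is 254.4 mm against 254.2 expected, and the scene view confirms both points. Next I shut the fingers and move above the tab.

>>> send_rows --deltas '[[[0.0346, -0.0345, 0], [0, 0, 0.037], 0], [[0.0346, -0.0345, 0], [0, 0, 0.037], 0], [[0.0346, -0.0345, 0], [0, 0, 0.037], 0], [[0.0346, -0.0345, 0], [0, 0, 0.037], 0], [[0.0346, -0.0345, 0], [0, 0, 0.037], 0], [[0.0346, -0.0345, 0], [0, 0, 0.037], 0], [[0.0346, -0.0345, 0], [0, 0, 0.037], 0], [[0.0346, -0.0345, 0], [0, 0, 0.037], 0], [[0.0346, -0.0345, 0], [0, 0, 0.037], 0], [[0.0346, -0.0345, 0], [0, 0, 0.037], 0]]' --force 20

```text
clock: 1.1
position: [0.5172, 0.2547, 0.2265]
ee_rot: [0.15, -3.138, 0.0]
force: [0.5, 0.9, -0.0]
width: 0.175
```

>>> send_rows --deltas '[[[0, 0.002, -0.01], [0, 0, 0], 0], [[0, 0, -0.02], [0, 0, 0], 0], [[0, 0, -0.02], [0, 0, 0], 0], [[0, 0, -0.02], [0, 0, 0], 0], [[0, 0, 0], [0, 0, 0], 0], [[0, 0, 0], [0, 0, 0], 0], [[0, 0, 0], [0, 0, 0], 0], [[0, 0, 0], [0, 0, 0], 0], [[0, 0, 0], [0, 0, 0], 0], [[0, 0, 0], [0, 0, 0], 0]]'

```text
clock: 2.1
position: [0.5164, 0.2585, 0.1572]
ee_rot: [-0.148, 3.137, 0.001]
force: [0.1, -0.4, 0.2]
width: 0.007
```

Run:
```python
from h import *
print(arm.observe()["position"],arm.observe()["force"])
p=camera_params("wrist")
w=get_image("wrist")[:,:,::-1];t=get_image("top")[130:290,240:440,::-1];s=get_image("scene")[130:290,230:430,::-1]
print(proj("wrist",[[.5171,.2522,.132],arm.observe()["position"]],p))
cv2.imwrite("pics/a1.png",np.vstack([w.copy(),np.hstack([cv2.resize(np.ascontiguousarray(i),(320,200)) for i in (t,s)])])[:600])
```

```text
[0.51642769 0.25850912 0.15723426] [ 0.05927528 -0.35205202  0.20683749]
[[310.71131027 230.84786622]
 [321.29834599 248.69937995]]
```

View pics/a1.png

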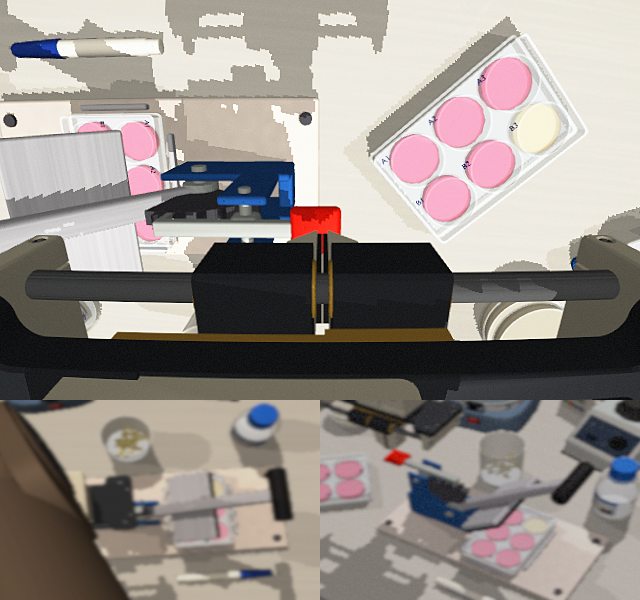

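The wrist view shows the tab at columns 291–341, row 207 and below, with the fingertips at about column 321, so they are centred over it and slightly outward. Pressing now.

>>> send_rows --deltas '[[[0, 0, -0.01], [0, 0, 0], 0], [[0, 0, -0.01], [0, 0, 0], 0], [[0, 0, -0.005], [0, 0, 0], 0], [[0, 0, -0.004], [0, 0, 0], 0], [[0, 0, -0.004], [0, 0, 0], 0], [[0, 0, -0.004], [0, 0, 0], 0], [[0, 0, -0.003], [0, 0, 0], 0], [[0, 0, -0.003], [0, 0, 0], 0], [[0, 0, 0], [0, 0, 0], 0], [[0, 0, 0], [0, 0, 0], 0]]'

```text
clock: 3.25
position: [0.5163, 0.2579, 0.1136]
ee_rot: [0.147, -3.138, 0.001]
force: [-0.3, 0.3, -0.4]
width: 0.005
```

>>> send_rows --deltas '[[[0, 0, -0.002], [0, 0, 0], 0], [[0, 0, -0.002], [0, 0, 0], 0], [[0, 0, -0.002], [0, 0, 0], 0], [[0, 0, -0.002], [0, 0, 0], 0], [[0, 0, 0], [0, 0, 0], 0], [[0, 0, 0], [0, 0, 0], 0], [[0, 0, 0], [0, 0, 0], 0], [[0, 0, 0], [0, 0, 0], 0], [[0, 0, 0], [0, 0, 0], 0], [[0, 0, 0], [0, 0, 0], 0]]'

```text
clock: 4.25
position: [0.5173, 0.2589, 0.1084]
ee_rot: [-0.147, 3.135, 0.003]
force: [-6.6, -2.0, 26.1]
width: 0.009
```

Run:
```python
from h import *
o=arm.observe();print(o["position"],o["force"],o["ft_torque"])
w=get_image("wrist")[:,:,::-1];t=get_image("top")[130:290,240:440,::-1];s=get_image("scene")[130:290,230:430,::-1]
cv2.imwrite("pics/a2.png",np.vstack([w.copy(),np.hstack([cv2.resize(np.ascontiguousarray(i),(320,200)) for i in (t,s)])])[:600])
```

```text
[0.5173324  0.25892831 0.10839968] [-6.64942688 -2.04799671 26.0939956 ] [-0.51646488  1.39512231 -0.09941849]
```

View pics/a2.png

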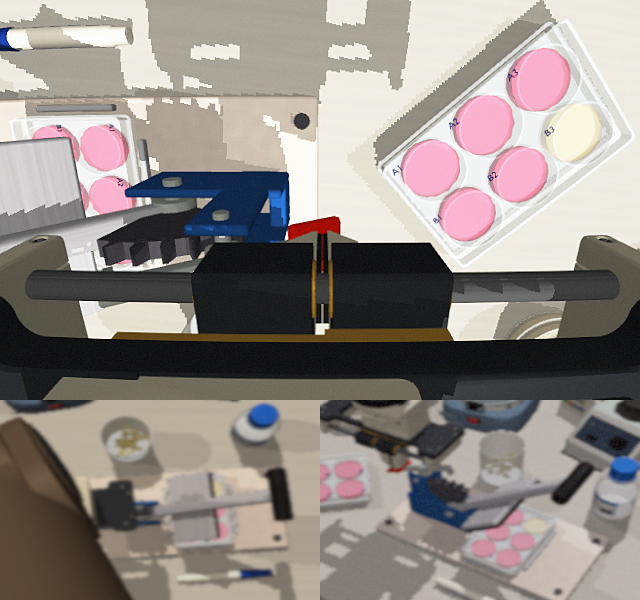

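The force rose to 26 N at z 0.108, and the expected free height is 0.109. The red tab is tilted and the nose has lifted clear of the teeth. I'll retract straight up and then move over the bar.

>>> send_rows --deltas '[[[0, 0, 0.01], [0, 0, 0], 0], [[0, 0, 0.03], [0, 0, 0], 0], [[0, 0, 0.045], [0, 0, 0], 0], [[0, 0, 0.045], [0, 0, 0], 0], [[0, 0, 0.045], [0, 0, 0], 0], [[0.004, -0.045, 0.0], [0, 0, 0], 0], [[0.004, -0.045, 0], [0, 0, 0], 0], [[0.004, -0.045, 0], [0, 0, 0], 0], [[0.004, -0.045, 0], [0, 0, 0], 0], [[0.004, -0.045, 0], [0, 0, 0], 0]]'

```text
clock: 5.4
position: [0.5359, 0.0312, 0.2807]
ee_rot: [0.147, -3.138, 0.0]
force: [1.5, 0.3, 0.1]
width: 0.003
```

>>> send_rows --deltas '[[[0.003, -0.035, 0], [0, 0, 0], 0], [[0, 0, 0], [0, 0, 0], 0], [[0, 0, -0.01], [0, 0, 0], 0], [[0, 0, -0.01], [0, 0, 0], 0], [[0, 0, 0], [0, 0, 0], 0], [[0, 0, 0], [0, 0, 0], 0], [[0, 0, 0], [0, 0, 0], 0], [[0, 0, 0], [0, 0, 0], 0], [[0, 0, 0], [0, 0, 0], 0], [[0, 0, 0], [0, 0, 0], 0]]'

```text
clock: 6.4
position: [0.5393, -0.0016, 0.2609]
ee_rot: [-0.148, 3.138, 0.0]
force: [-0.9, -0.5, 0.1]
width: 0.006
```

Run:
```python
from h import *
o=arm.observe();print(o["position"],o["force"],o["joints"])
p=camera_params("wrist")
w=get_image("wrist")[:,:,::-1];t=get_image("top")[130:290,240:440,::-1];s=get_image("scene")[130:290,230:430,::-1]
H=np.array([.5254,.1584,.054]);v=np.array([-.089,.996,0]);
for q in(.8,.7,.6,.45,.3,.15,0):print(q,(H-.23*np.cos(q)*v+[0,0,.23*np.sin(q)+.011]).round(4))
print(proj("wrist",[H-.23*np.cos(.8)*v+[0,0,.23*np.sin(.8)+.011]+np.array([.996,.089,0])*k for k in(-.038,0,.038)],p))
cv2.imwrite("pics/a3.png",np.vstack([w.copy(),np.hstack([cv2.resize(np.ascontiguousarray(i),(320,200)) for i in (t,s)])])[:600])
```

```text
[ 0.53930584 -0.00157258  0.26092912] [-0.91767878 -0.49892009  0.14213041] [-0.28376664  0.26506426  0.23893287  1.7480093  -0.06848577  1.13628059
  1.6409329 ]
0.8 [ 0.5397 -0.0012  0.23  ]
0.7 [ 0.5411 -0.0168  0.2132]
0.6 [ 0.5423 -0.0307  0.1949]
0.45 [ 0.5438 -0.0479  0.165 ]
0.3 [ 0.545  -0.0604  0.133 ]
0.15 [ 0.5456 -0.0681  0.0994]
0 [ 0.5459 -0.0707  0.065 ]
[[322.50348131 165.59920797]
 [322.15233995 227.71876288]
 [321.83622431 283.40658996]]
```

View pics/a3.png

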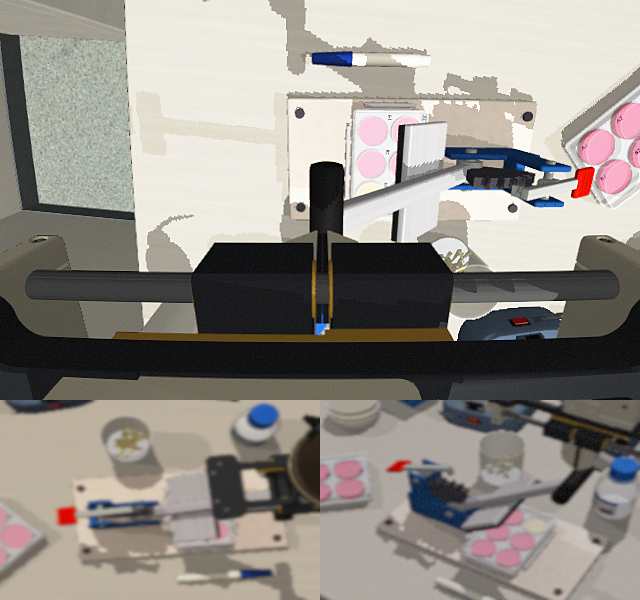

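The bar spans columns 310–343 and its predicted centre is 322, so the fingers are over it. The red tab at (584,182) stays tilted, so the pawl is still free. Now I push the bar along its arc, checking the force early.

>>> send_rows --deltas '[[[0, 0, -0.015], [0, 0, 0], 0], [[0, 0, -0.012], [0, 0, 0], 0], [[0, -0.004, -0.005], [0, 0, 0], 0], [[0, -0.004, -0.005], [0, 0, 0], 0], [[0, -0.004, -0.005], [0, 0, 0], 0], [[0, -0.004, -0.005], [0, 0, 0], 0], [[0.001, -0.0035, -0.0048], [0, 0, 0], 0], [[0.001, -0.0035, -0.0048], [0, 0, 0], 0], [[0.001, -0.0035, -0.0048], [0, 0, 0], 0], [[0, -0.0035, -0.0048], [0, 0, 0], 0]]'

```text
clock: 7.55
position: [0.5417, -0.0339, 0.1944]
ee_rot: [0.145, -3.137, 0.003]
force: [-2.6, -4.2, 6.7]
width: 0.003
```

>>> send_rows --deltas '[[[0.0005, -0.0055, -0.01], [0, 0, 0], 0], [[0.0005, -0.005, -0.01], [0, 0, 0], 0], [[0.0005, -0.005, -0.01], [0, 0, 0], 0], [[0.0005, -0.004, -0.0105], [0, 0, 0], 0], [[0.0005, -0.004, -0.0105], [0, 0, 0], 0], [[0, -0.004, -0.011], [0, 0, 0], 0], [[0, -0.002, -0.008], [0, 0, 0], 0], [[0.0005, -0.002, -0.0085], [0, 0, 0], 0], [[0, -0.002, -0.0085], [0, 0, 0], 0], [[0, -0.002, -0.0085], [0, 0, 0], 0]]'

```text
clock: 8.55
position: [0.5454, -0.0686, 0.0988]
ee_rot: [-0.146, 3.138, -0.002]
force: [-0.1, -3.4, 3.2]
width: 0.007
```

>>> send_rows --deltas '[[[0, -0.001, -0.007], [0, 0, 0], 0], [[0, -0.001, -0.007], [0, 0, 0], 0], [[0, -0.001, -0.007], [0, 0, 0], 0], [[0, 0, -0.005], [0, 0, 0], 0], [[0, 0, -0.004], [0, 0, 0], 0], [[0, 0, -0.003], [0, 0, 0], 0], [[0, 0, -0.002], [0, 0, 0], 0], [[0, 0, 0], [0, 0, 0], 0], [[0, 0, 0], [0, 0, 0], 0], [[0, 0, 0], [0, 0, 0], 0]]'

```text
clock: 9.55
position: [0.5452, -0.07, 0.0648]
ee_rot: [-0.148, 3.138, 0.001]
force: [-2.6, -1.2, 12.1]
width: 0.007
```

>>> send_rows --deltas '[[[0, 0, -0.001], [0, 0, 0], 0], [[0, 0, -0.001], [0, 0, 0], 0], [[0, 0, -0.001], [0, 0, 0], 0], [[0, 0, 0], [0, 0, 0], 0], [[0, 0, 0], [0, 0, 0], 0], [[0, 0, 0], [0, 0, 0], 0], [[0, 0, 0], [0, 0, 0], 0], [[0, 0, 0], [0, 0, 0], 0], [[0, 0, 0], [0, 0, 0], 0], [[0, 0, 0], [0, 0, 0], 0]]'

```text
clock: 10.55
position: [0.5456, -0.07, 0.0638]
ee_rot: [-0.147, 3.136, 0.001]
force: [-11.1, -1.0, 37.6]
width: 0.008
```

The arm is on its stop: 37.6 N at z 0.064, against 0.065 expected. Retracting straight up and clear, then a check.

>>> send_rows --deltas '[[[0, 0, 0.005], [0, 0, 0], 0], [[0, 0, 0.02], [0, 0, 0], 0], [[0, 0, 0.04], [0, 0, 0], 0], [[0, 0, 0.045], [0, 0, 0], 0], [[0, 0, 0.045], [0, 0, 0], 0], [[0, 0, 0.03], [0, 0, 0], 0], [[-0.03, -0.03, 0], [0, 0, 0], 0], [[-0.03, -0.03, 0], [0, 0, 0], 0], [[0, 0, 0], [0, 0, 0], 0], [[0, 0, 0], [0, 0, 0], 0]]'

```text
clock: 11.55
position: [0.4845, -0.13, 0.246]
ee_rot: [0.146, -3.138, -0.002]
force: [-0.1, 1.1, -0.4]
width: 0.007
```

Run:
```python
from h import *
o=arm.observe();print(o["position"],o["force"],o["clock"])
w=get_image("wrist")[:,:,::-1];t=get_image("top")[130:290,240:440,::-1];s=get_image("scene")[130:290,230:430,::-1]
H=np.array([.5254,.1584,.054]);v=np.array([-.089,.996,0]);u=np.array([.996,.089,0])
P=[H-.23*v+u*k for k in(-.038,.038)]
for q in(0,.1):
  B=H-.23*np.cos(q)*v+[0,0,.23*np.sin(q)]
  for n,x0,y0 in(("top",240,130),("scene",230,130)):print(q,n,((proj(n,[B-.038*u,B,B+.038*u])-[x0,y0])*[1.6,1.25]*[1.25,2]).round(0).tolist())
cv2.imwrite("pics/a4.png",np.vstack([cv2.resize(w,(800,500))[:200],np.hstack([cv2.resize(np.ascontiguousarray(i),(400,400)) for i in (t,s)])]))
```

```text
[ 0.48454907 -0.12998529  0.24602663] [-0.13221271  1.09437216 -0.41942419] 11.55
0 top [[388.0, 246.0], [384.0, 203.0], [379.0, 161.0]]
0 scene [[348.0, 362.0], [364.0, 326.0], [379.0, 292.0]]
0.1 top [[392.0, 245.0], [388.0, 201.0], [383.0, 157.0]]
0.1 scene [[350.0, 347.0], [366.0, 311.0], [381.0, 276.0]]
```

View pics/a4.png

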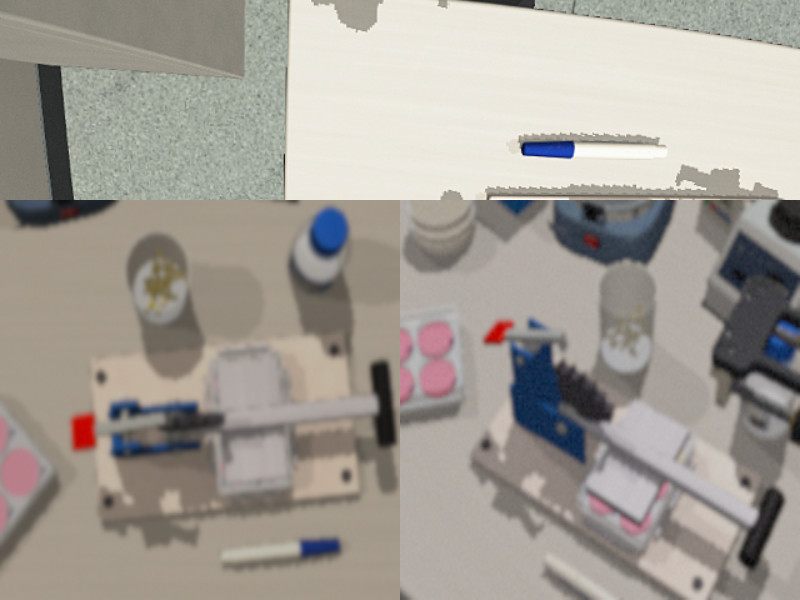

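The bar centre is at (384,203) in the top view and (362,327) in the scene view. The q=0 predictions are (384,203) and (364,326), so the arm is fully down. The tab sits about 8 px lower in the scene view than at the start, which means the pawl is still free. The beaker, bottle, pen and plate are unmoved, and the robot touches nothing. Handing in.

Run:
```python
from h import *
v=np.array([-.089,.996,0]);o=np.array([.533,.0739,0])
print(proj("scene",[o+.1813*v+[0,0,.109],o+.179*v+[0,0,.132]]))
from cell import job
print(job.sign_off())
```

```text
[[279.05339456 181.41892291]
 [278.76603569 174.76294843]]
the job is handed in; nothing more can be done
None
```

I pressed the thumb tab to its stop, pushed the crossbar all the way down, backed off and handed the job in at about 12 s of the 43 s allowed. Hand-in reports no verdict.

- **Tab:** I pressed with shut fingertips until the force rose to 26 N at z 0.108 m; the expected free height is 0.109. In the last picture the tab sat at about (279,183) in the scene view. The prediction was (279,181) for free and (279,175) for engaged, so the pawl is still free.
- **Press arm:** I pushed the bar along its arc with about 3–7 N sampled along the way, and the pawl did not catch. At the stop it read 38 N at z 0.064 m, against 0.065 expected. After I retracted, both views put the bar within about 2 pixels of where a fully lowered arm should be.
- **Bystanders:** The well plate, beaker, bottle and pen showed no visible movement. I judged this by eye in the final pictures, not by measurement.

No check failed. One force reading partway through the tab press was about 0 N instead of the expected 2 N, but the tab then reached its stop as expected.

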